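# Tuck a heat shield under the spring leaf of a soldering board

### The arm

A 6-joint arm with a two-finger parallel gripper is mounted at the origin on the work surface. World frame = base frame: x ahead of the robot, y to its left, z up, the work surface at z = 0. Lengths are in m, angles in degrees, forces in N, time in s.
With the tool pointing down it reaches from about 0.35 to 0.95 m from the base axis. Payload 17.4 kg.
Tool frame: the origin (TCP) lies between the finger pads; the fingertips stand 22 mm ahead of it and the grasp point (between the pads) lies 3 mm ahead of it (manip.tip_reach is the distance from the TCP to the fingertips, in m); z points along the fingers, y is the direction in which the jaws open and shut (so a half turn about z gives the same grasp; the last joint's range is limited). The gripper opens to 93 mm and grips with 3 to 60 N. Pads are 15 mm wide; open, the fingers measure 128 mm over their backs; the gripper's body (75 mm by 188 mm) begins 65 mm behind the grasp point.
Start: joints at [73.923, 6.646, 82.598, -0, 90.757, -2.166], TCP at [0.162, 0.655, 0.241] pointing down, gripper open.
Joint ranges: [-162.19, 162.19], [-47.58, 125.68], [4.15, 143.07], [-65.23, 245.23], [0.69, 171.88], [-170.13, 170.13]. Speed limits (degrees/s): [108.29, 108.29, 127.2, 180, 180, 180].

### API

Orientations are given as [roll, pitch, yaw] about the fixed x, y, z axes, in that order (R = Rz(yaw) Ry(pitch) Rx(roll)).
In Python, from workcell import manip gives the robot as it stands. The module is installed in compiled form; this text tells all that it offers.
- The arm moves only by the shell command python3 -m handwheel 'ROWS' [FORCE]. ROWS is JSON, a list of rows, each a list of 7 numbers: the turn, a rotation vector about the world's x, y, z in rad, then the shift along the world's x, y, z in cm, then the opening in per cent of the stroke, from 0 (shut) to 100 (fully open). A call has 1 to 5 rows; each row shifts and turns the commanded pose from where the row before left it; what a row does not reach is not made up. A row lasts 1/10 s, in which the tool goes at most 50 mm and 8.59 degrees, less where a joint would pass 70% of its speed; a pose out of reach is approached as far as the arm can. A call is refused whole if a number of a shift passes 5 or a number of a turn 0.15, either way. A call with a gripper value outside its range is refused whole. The fingers move at their own pace and stop on an object; FORCE is the grip in N (left out, the last holds). Time passes only in rows, so rows that do not move let the fingers close. It gives the time, the measured TCP pose, the force and the opening at its end, in the units of the state.
- manip.get_state(): the state, without advancing time (a new reading comes with each control period).
- manip.capture(name): name is "scene" or "top"; returns (picture, depth): 420x560x3 uint8, red, green, blue; 420x560 float32, m along the optical axis (not along the pixel's ray), 0 where there is no reading.
- manip.get_calibration(name): a dict with "camera_matrix" (3x3 intrinsics, pixels), "world_to_cam" (4x4, takes a point from world to camera coordinates). Camera axes: x right, y down, z forward; pixel columns grow to the right and rows downward; lengths in m; the calibration is good to about 2 mm. A picture is of the moment at which its call begins. get_calibration takes no time and is no camera call.
- manip.hand_in(): hands the job in, once; it reports no verdict.
The state is a dict: "time": time; "joints": joint angles; "dq": joint speeds; "effort": joint torques, N m; "tool_pos": TCP position; "eef_rot": TCP orientation; "force": force on the tool from outside, world axes, zero at the start; "torque": the same for the moment, N m; "gripper_width": finger opening in m.
Only numpy, scipy, OpenCV 4.12 (cv2) and the standard library are available. Lean on these libraries where they do the work, as an engineer would, in place of code of your own. Each camera call takes 0.05 s, during which the arm holds its last target.

### The job

First wet the soldering board: press the flux dispenser's nozzle cap right down and let it spring back up. Then pick up the aluminium heat shield and slide the thin front edge of its foot a good 20 mm in under the middle of the steel leaf on the board, square to it, without lifting the leaf and without disturbing the tin, the tub or the graver. Finish while still holding the shield in the gripper and pressing it firmly down flat on the board: do not let go.

Things in the scene. Friction and masses are not known exactly. Their poses are not given: they have to be found in the camera images.
- board: fixed pale grey soldering board, 180 (x) by 200 (y) by 20 mm thick; origin at the centre of its underside, its top 20 mm above that. Its x axis points away from the robot (within 0.25 rad), towards the hinge of the steel leaf over its far part; the near half is bare. The leaf's hinge block is at board x = 72 to 88 mm, 130 mm wide, rising to 37 mm above the origin
- leaf (a joint): tilt of the steel leaf about its hinge, rad: 0 = at rest, level, its underside 8 mm above the board's top; grows as its front is lifted; a light spring (about 1 N at the front) brings it back to 0. Over 0.12 counts as lifted
- leaf_lip (a point): middle of the leaf's front edge, at its underside: 8 mm above the board's top, at board x = 18 mm, y = 0. The leaf is 120 mm wide (y), 3 mm thick, and runs from here 56 mm along the board's x to its hinge. In front of this edge a turned-up lip slopes 10 mm further towards the robot, its underside rising to 15 mm above the board's top
- shield: loose aluminium L-shaped angle plate, about 0.13 kg: flat foot 70 (x) by 90 (y) by 4 mm; along its rear edge (x = -35 to -27 mm) an upright flange 8 mm thick, 90 mm long, top 35 mm above the underside, to be pinched from above. Origin: centre of the foot's underside; x points to the thin front edge. Starts flat on the bench, x away from the robot (yaw within 0.5 rad)
- shield_edge (a point): middle of the front edge of the foot, at the underside, 35 mm ahead of the shield's origin: the edge to be tucked
- cap (a joint): travel of the dispenser's nozzle cap, m: 0 = up, 0.008 = fully down; a spring pushes it back (about 1.5 N at the start, 6.5 N fully down). Right down means beyond 0.006
- cap_top (a point): centre of the cap's flat round top, 34 mm across, 144 mm above the bench when up. The dispenser is an upright white bottle, 64 mm across, fixed to the bench to the robot's left of the board, with a grey cap and a short spout towards the board
- tin: bystander: low round brass tin, 62 mm across, 32 mm high, loose on the bench; origin at the centre of its underside
- tub: bystander: round red tub, 78 mm across, 60 mm high, loose beyond the right side of the board; origin at the centre of its underside
- graver: bystander: short hand tool of wood and steel lying on the bench, 110 mm long, 22 mm high; origin at its middle, at the bench surface
Things that resemble listed ones, but are neither listed nor needed, are in the scene too. Several things look just like the shield: the one meant starts farthest to the robot's left.

How it is judged (in metres and radians):
On the way, in this order (a step that is already met when the one before it is completed fails the run):
1. the nozzle cap is pressed right down (more than 6 mm) (value of joint cap above 0.006 m), for 0.05 s.
2. the nozzle cap has sprung back up (value of joint cap below 0.0015 m), for 0.1 s.
3. the front edge of the shield's foot is tucked at least 14 mm under the leaf (x of shield_edge in the frame of board above 0.032 m and y of shield_edge in the frame of board between -0.018 and 0.018 m and z of shield_edge in the frame of board between 0.016 and 0.025 m and angle between the x axis of shield and the x axis of board, either way round below 0.13 rad and value of joint leaf below 0.06 rad), for 0.2 s.
At the end, for the whole second after the job is handed in: shield edge at least 14 mm under the leaf, within 18 mm of its middle, square within 0.13 rad; foot flat on the board (5 mm, 0.06 rad), pressed on it with over 5 N, still, held by the fingers; leaf down (under 0.06 rad), cap up (under 1.5 mm) (all of step 3 and value of joint cap below 0.0015 m and angle between shield's own z axis and vertical below 0.06 rad and contact force between shield and board above 5 N and contact force between the fingers and shield above 2 N and linear speed of shield below 0.02 m/s); the arm keeps its last pose, push and grip.
It fails at once if the leaf is lifted (more than 0.12 rad, about 7 mm at its front edge) (value of joint leaf above 0.12 rad).
It fails at once if the tin is disturbed (moved more than 25 mm) (distance of tin from where it was at the start of the episode above 0.025 m).
It fails at once if the tub is disturbed (moved more than 25 mm) (distance of tub from where it was at the start of the episode above 0.025 m).
It fails at once if the graver is disturbed (moved more than 25 mm) (distance of graver from where it was at the start of the episode above 0.025 m).
It also fails if it takes over 54 s, if anything falls off the work surface, if the arm or the gripper's body presses on something with over 40 N, if the wrist force passes 120 N, or if a joint passes its speed limit or range.

## Working session

There is one attempt and no reset: what is moved stays moved. The work goes in short steps, Python scripts to look and compute and a shell command to move; the robot and the scene stay as the last step left them, time stands still between calls to the robot, and variables do not carry over. Pictures are saved under pics/ and viewed, and the job is handed in when it is done.

```bash
mkdir -p pics
cat > h.py <<'E'
import numpy as np, cv2
from workcell import manip
def cap(name,tag):
    p,d=manip.capture(name); cv2.imwrite(f'pics/{tag}.png',cv2.cvtColor(p,cv2.COLOR_RGB2BGR)); np.savez(f'pics/{tag}.npz',p=p,d=d)
    c=manip.get_calibration(name); return p,d,np.array(c['camera_matrix']),np.array(c['world_to_cam'])
def deproj(u,v,d,K,T):
    pc=np.array([(u-K[0,2])/K[0,0]*d,(v-K[1,2])/K[1,1]*d,d]); R=T[:3,:3]
    return R.T@(pc-T[:3,3])
def ray(u,v,z,K,T):
    R=T[:3,:3]; o=-R.T@T[:3,3]; r=R.T@np.array([(u-K[0,2])/K[0,0],(v-K[1,2])/K[1,1],1.]); return o+r*(z-o[2])/r[2]
def proj(P,K,T):
    q=T[:3,:3]@np.array(P)+T[:3,3]; q=K@q; return q[:2]/q[2]
E
python3 - <<'E'
from h import *
for n in('scene','top'):
    p,d,K,T=cap(n,n+'0'); print(n,K.tolist(),(-T[:3,:3].T@T[:3,3]).round(3),T[:3,:3].round(2).tolist())
print(manip.get_state(),manip.tip_reach)
E
```

```text
scene [[386.1295915560111, 0.0, 277.23718082338536], [0.0, 386.1295915560111, 210.55626931604925], [0.0, 0.0, 1.0]] [1.031 0.444 0.89 ] [[-0.74, 0.67, -0.01], [0.5, 0.55, -0.66], [-0.44, -0.5, -0.75]]
top [[515.9872924546107, 0.0, 274.39884441142664], [0.0, 515.9872924546107, 209.27696202620035], [0.0, 0.0, 1.0]] [ 0.31  -0.062  1.405] [[0.0, -1.0, 0.01], [-0.98, -0.0, -0.19], [0.19, -0.01, -0.98]]
{'time': 0.1, 'joints': array([ 7.39224493e+01,  6.67226896e+00,  8.26311347e+01, -1.07812519e-03,
        9.07572685e+01, -2.16595769e+00]), 'dq': array([-0.01163628, -0.00192559, -0.1329303 , -0.02115363, -0.03934061,
        0.01686151]), 'effort': array([ 1.49030238e-03, -7.22903752e+01, -6.23849344e+01,  7.82008935e-02,
        2.30661681e-02, -4.52699442e-05]), 'tool_pos': array([0.16225832, 0.6550442 , 0.23997698]), 'eef_rot': array([-1.79939330e+02, -1.21577589e-03,  1.66088393e+02]), 'force': array([ 0.30189044, -0.4386054 ,  0.38829097]), 'torque': array([-0.02722655,  0.01491534,  0.01194979]), 'gripper_width': 0.09272949499017855} 0.022
```

View pics/top0.png

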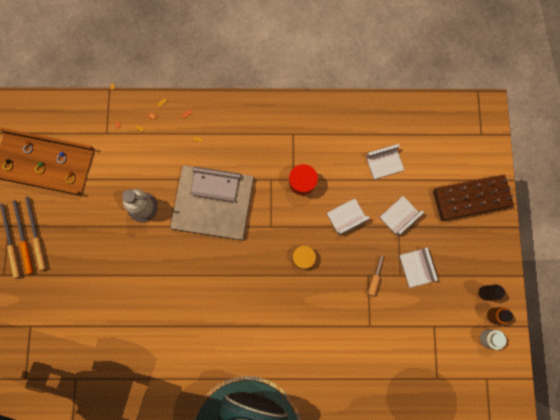

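View pics/scene0.png

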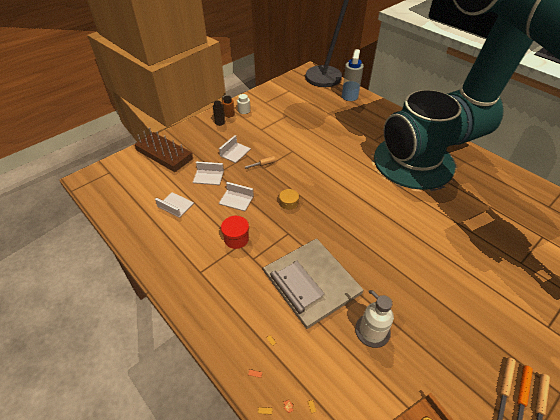

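The top view shows four shield look-alikes at (348,217), (402,215), (385,162) and (419,267). The robot's left is image left, so I choose (348,217). The board is at (213,202), the dispenser at (138,204), the tub at (303,179), the tin at (304,257) and the graver at (376,277). Next I'll check the choice in a close crop.

Run:
```python
import cv2
a=cv2.imread('pics/top0.png')
c1=cv2.resize(a[150:245,310:440],None,fx=6,fy=6,interpolation=cv2.INTER_CUBIC); cv2.imwrite('pics/c1.png',c1)
c2=cv2.resize(a[155:250,115:260],None,fx=5.5,fy=5.5,interpolation=cv2.INTER_CUBIC); cv2.imwrite('pics/c2.png',c2)
```

```text
(no output)
```

View pics/c1.png

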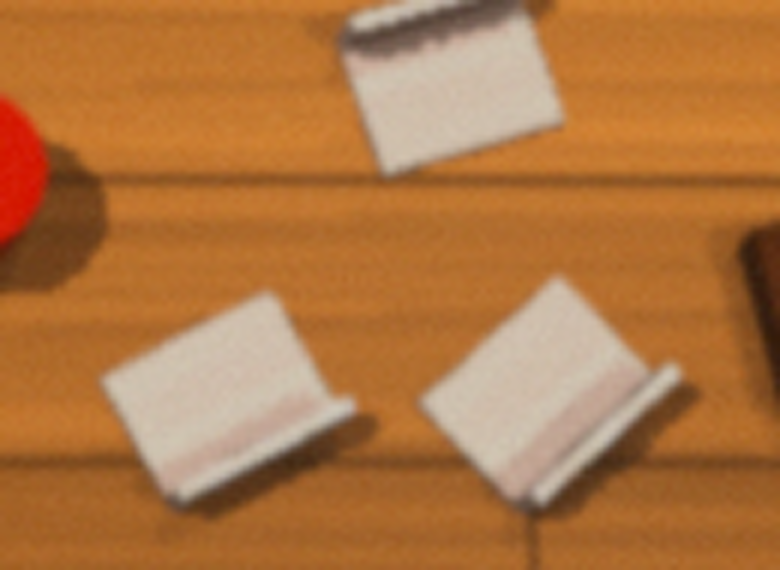

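View pics/c2.png

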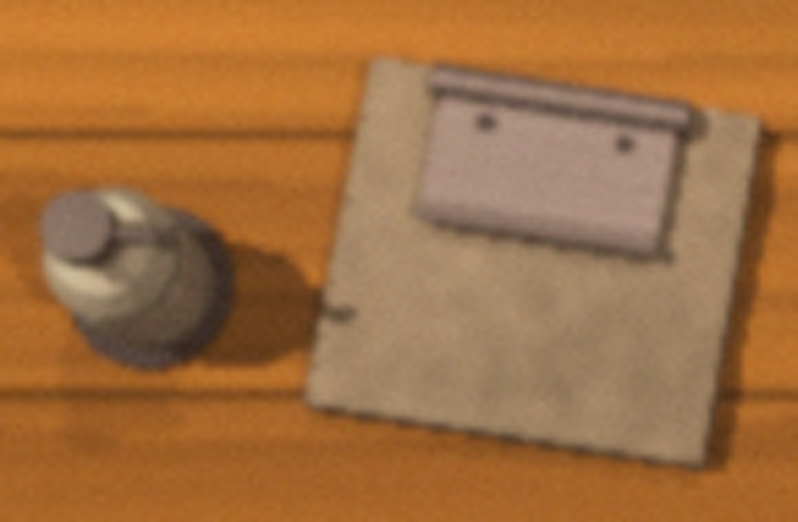

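The left plate's flange is on the near-right side, with its thin edge up-left, so it fits the description. Now I'll measure all the poses.

Run:
```python
from h import *
np.set_printoptions(precision=4,suppress=True)
f=np.load('pics/top0.npz');p,d=f['p'],f['d'];c=manip.get_calibration('top');K=np.array(c['camera_matrix']);T=np.array(c['world_to_cam'])
hsv=cv2.cvtColor(p,cv2.COLOR_RGB2HSV)
def pts(m):
    v,u=np.nonzero(m&(d>0)); return u,v,np.array([deproj(a,b,d[b,a],K,T) for a,b in zip(u,v)])
# shield
m=np.zeros(d.shape,bool); m[195:240,322:375]=1
m&=(hsv[...,1]<90)&(hsv[...,2]>120)
u,v,P=pts(m); print('shield n',len(P),'z pct',np.percentile(P[:,2],[2,20,50,80,98]))
fl=P[P[:,2]>0.026]; ft=P[P[:,2]<0.014]
for nm,Q in(('flange',fl),('foot',ft)):
    r=cv2.minAreaRect((Q[:,:2]*1000).astype(np.float32)); print(nm,len(Q),r, Q.mean(0), cv2.boxPoints(r))
# all light pixels onto plane: foot contour
cs=max(cv2.findContours(m.astype(np.uint8),0,1)[0],key=cv2.contourArea)
q=cv2.approxPolyDP(cs,2.5,True)[:,0]; print('shield corners',q.tolist())
for a in q: print(a,ray(*a,0.004,K,T)[:2],ray(*a,0.035,K,T)[:2], d[a[1],a[0]])
# board
m=np.zeros(d.shape,bool); m[155:250,160:262]=1
m&=(hsv[...,1]<110)
u,v,P=pts(m); print('board z',np.percentile(P[:,2],[2,10,30,50,80,90,98]))
b=m.astype(np.uint8); b=cv2.morphologyEx(b,cv2.MORPH_OPEN,np.ones((5,5)))
cs=max(cv2.findContours(b,0,1)[0],key=cv2.contourArea)
X=np.array([ray(*a[0],0.02,K,T)[:2]*1000 for a in cs]).astype(np.float32); r=cv2.minAreaRect(X);print('board',r,cv2.boxPoints(r))
# leaf: height
for nm,lo,hi in(('block',.033,.041),('leaf',.028,.033),('bare',.015,.025)):
    Q=P[(P[:,2]>lo)&(P[:,2]<hi)]; r=cv2.minAreaRect((Q[:,:2]*1000).astype(np.float32)); print(nm,len(Q),r,Q.mean(0))
# cap
m=np.zeros(d.shape,bool); m[185:225,118:160]=1
u,v,P=pts(m); Q=P[(P[:,2]>.138)&(P[:,2]<.152)]; print('cap',len(Q),Q.mean(0),Q.min(0),Q.max(0)); print(cv2.minEnclosingCircle((Q[:,:2]*1000).astype(np.float32)))
Q=P[P[:,2]>.08];print(np.percentile(Q[:,2],[5,50,80,95,99]))
```

```text
shield n 805 z pct [-0.0016  0.0028  0.0056  0.0093  0.0381]
flange 102 ((540.4271850585938, -286.85394287109375), (8.435628890991211, 89.79631042480469), 27.734092712402344) [ 0.5394 -0.2851  0.0348] [[ 515.7997 -249.0767]
 [ 557.5881 -328.5569]
 [ 565.0547 -324.6312]
 [ 523.2662 -245.151 ]]
foot 698 ((573.2656860351562, -271.34893798828125), (61.670997619628906, 93.79825592041016), 29.518312454223633) [ 0.5723 -0.27    0.0049] [[ 523.3254 -245.7301]
 [ 569.54   -327.3531]
 [ 623.206  -296.9678]
 [ 576.9914 -215.3447]]
shield corners [[354, 199], [327, 213], [340, 233], [368, 218]]
[354 199] [ 0.6172 -0.2944] [ 0.6104 -0.2892] 1.4347997
[327 213] [ 0.5774 -0.2184] [ 0.5714 -0.2149] 1.4305505
[340 233] [ 0.5215 -0.2531] [ 0.5169 -0.2488] 1.3865657
[368 218] [ 0.5636 -0.3315] [ 0.558  -0.3256] 1.3976161
board z [0.0154 0.0177 0.0202 0.0222 0.0306 0.0341 0.0386]
board ((605.5645751953125, 98.7542953491211), (197.80165100097656, 179.62583923339844), 81.03799438476562) [[501.4414  15.0519]
 [678.8743 -12.9301]
 [709.6877 182.4567]
 [532.2548 210.4387]]
block 567 ((651.3588256835938, 91.77692413330078), (130.33709716796875, 78.90750885009766), 81.09032440185547) [0.6556 0.092  0.0358]
leaf 601 ((603.6974487304688, 92.46122741699219), (183.0452117919922, 174.79078674316406), 80.46973419189453) [0.6454 0.0922 0.0307]
bare 3016 ((604.6746215820312, 99.00874328613281), (198.4593963623047, 178.61630249023438), 80.89529418945312) [0.5846 0.1005 0.0205]
cap 160 [0.592  0.2887 0.1446] [0.5758 0.2527 0.1383] [0.608  0.3081 0.1511]
((589.4019165039062, 280.400146484375), 27.849098205566406)
[0.0859 0.104  0.1439 0.1475 0.1497]
```

The board is at (0.606, 0.099) with yaw −9°. The shield flange is at (0.540, −0.287) with yaw 27.7°. Depth, contours and leaf agree. Next I'll refine the cap and check the clearances around the graver.

```bash
python3 - <<'E'
from h import *
np.set_printoptions(precision=4,suppress=True)
for n,box in(('top',(180,225,118,160)),('scene',(285,330,365,400))):
    f=np.load(f'pics/{n}0.npz');p,d=f['p'],f['d'];c=manip.get_calibration(n);K=np.array(c['camera_matrix']);T=np.array(c['world_to_cam'])
    P=np.array([[v,u,*deproj(u,v,d[v,u],K,T)] for v in range(box[0],box[1]) for u in range(box[2],box[3]) if d[v,u]>0])
    s=P[(P[:,4]>.138)&(P[:,4]<.15)]
    m=np.zeros(d.shape,np.uint8)
    for a in s: m[int(a[0]),int(a[1])]=1
    m=cv2.morphologyEx(m,cv2.MORPH_OPEN,cv2.getStructuringElement(cv2.MORPH_ELLIPSE,(7,7) if n=='top' else (7,5)))
    cs=max(cv2.findContours(m,0,1)[0],key=cv2.contourArea); e=cv2.fitEllipse(cs);print(n,e, ray(*e[0],.144,K,T))
    im=cv2.imread(f'pics/{n}0.png'); im[m>0]=(0,0,255)
    cv2.imwrite(f'pics/cap_{n}.png',cv2.resize(im[box[0]-20:box[1]+20,box[2]-20:box[3]+20],None,fx=6,fy=6))
    if n=='top':
        for a in((371,293),(381,257)): print('graver',ray(*a,.01,K,T))
        print('tin',ray(304,257,.032,K,T),'tub',ray(303,179,.06,K,T))
E
python3 -c "
import cv2,numpy as np
a=cv2.imread('pics/cap_top.png');b=cv2.imread('pics/cap_scene.png');h=max(a.shape[0],b.shape[0])
f=lambda x:cv2.copyMakeBorder(x,0,h-x.shape[0],0,0,0)
o=np.hstack([f(a),f(b)]);cv2.imwrite('pics/capb.png',cv2.resize(o,None,fx=.8,fy=.8))"
```

```text
top ((128.7995147705078, 195.2178192138672), (8.463584899902344, 12.895610809326172), 31.155845642089844) [0.5946 0.2923 0.144 ]
graver [ 0.3587 -0.3314  0.01  ]
graver [ 0.4551 -0.362   0.01  ]
tin [ 0.4525 -0.1516  0.032 ] tub [ 0.6596 -0.1492  0.06  ]
scene ((383.95330810546875, 302.0184020996094), (13.35204029083252, 15.62473201751709), 123.28473663330078) [0.5954 0.2958 0.144 ]
```

View pics/capb.png

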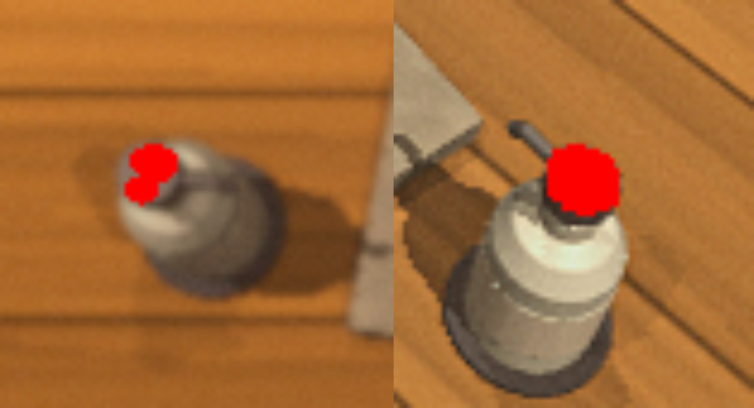

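```bash
python3 -m handwheel '[[0,0,0,4,-4,0,0],[0,0,0,4,-4,0,0],[0,0,0,4,-3,0,0],[0,0,0,4,-3,0,0],[0,0,0,4,-3,0,0]]' 30
```

```text
time: 0.6
tool_pos: [0.3542, 0.493, 0.2405]
eef_rot: [-180.0, -0.0, 166.1]
force: [0.3, 1.4, 0.4]
gripper_width: 0.0574
```

```bash
python3 -m handwheel '[[0,0,0,3,-2.5,0,0],[0,0,0,3,-2.5,0,0],[0,0,0,3,-2.5,0,0],[0,0,0,3,-2.5,0,0],[0,0,0,3,-2.5,0,0]]'
python3 -m handwheel '[[0,0,0,3,-2.5,0,0],[0,0,0,3,-2.5,0,0],[0,0,0,2.9,-2.5,0,0],[0,0,0,0,0,-3,0],[0,0,0,0,0,-2.5,0]]'
python3 - <<'E'
from h import *
cap('scene','s1');cap('top','t1'); print(manip.get_state()['tool_pos'],manip.get_state()['force'])
a=cv2.imread('pics/s1.png')[210:370,300:460];b=cv2.imread('pics/t1.png')[120:280,60:220]
cv2.imwrite('pics/st1.png',cv2.resize(np.hstack([a,b]),None,fx=2.5,fy=2.5,interpolation=cv2.INTER_CUBIC))
E
```

```text
time: 1.1
tool_pos: [0.504, 0.3682, 0.2404]
eef_rot: [-180.0, -0.0, 166.1]
force: [0.5, 1.1, -0.8]
gripper_width: 0.0179
time: 1.6
tool_pos: [0.5927, 0.2934, 0.1843]
eef_rot: [-180.0, -0.0, 166.0]
force: [-0.0, -0.5, -1.2]
gripper_width: 0.0005
[0.59095877 0.29363032 0.18151194] [-1.09426887 -0.3767812  -0.21357205]
```

View pics/st1.png

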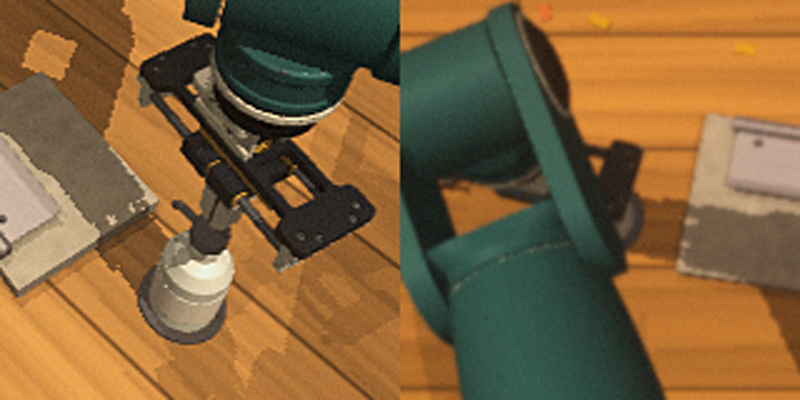

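The closed fingertips stand over the cap in the scene view, near crop pixel (210,225). Pressing now.

```bash
python3 -m handwheel '[[0,0,0,0,0,-1,0],[0,0,0,0,0,-0.5,0],[0,0,0,0,0,0,0],[0,0,0,0,0,-0.3,0],[0,0,0,0,0,0,0]]'
python3 -m handwheel '[[0,0,0,0,0,-0.3,0],[0,0,0,0,0,0,0],[0,0,0,0,0,0,0]]'
```

```text
time: 2.2
tool_pos: [0.592, 0.2946, 0.1679]
eef_rot: [180.0, 0.0, 166.1]
force: [0.3, 1.7, -0.3]
gripper_width: 0.0008
time: 2.5
tool_pos: [0.5921, 0.2946, 0.165]
eef_rot: [180.0, 0.0, 166.1]
force: [0.1, 1.5, 2.0]
gripper_width: 0.0003
```

Contact is at about 0.1655, with 2 N. Pressing on to the stop.

```bash
python3 -m handwheel '[[0,0,0,0,0,-0.4,0],[0,0,0,0,0,-0.2,0],[0,0,0,0,0,0,0],[0,0,0,0,0,0,0]]'
python3 -m handwheel '[[0,0,0,0,0,-0.2,0],[0,0,0,0,0,0,0],[0,0,0,0,0,0,0]]'
```

```text
time: 2.9
tool_pos: [0.5922, 0.2946, 0.1589]
eef_rot: [180.0, 0.0, 166.1]
force: [1.3, 0.8, 6.5]
gripper_width: 0.0003
time: 3.2
tool_pos: [0.5922, 0.2947, 0.1582]
eef_rot: [179.9, 0.1, 166.1]
force: [-4.6, -0.8, 15.1]
gripper_width: 0.0005
```

The force rose to 15 N, so the cap hit its stop. Now I'll lift and travel to above the shield, turning −48.4°.

```bash
python3 -m handwheel '[[0,0,0,0,0,2,0],[0,0,0,0,0,3,0],[0,0,0,0,0,3,0],[0,0,0,0,0,0,0],[0,0,0,0,0,0,0]]'
python3 -m handwheel '[[0,0,-0.085,-0.3,-4,0,0],[0,0,-0.085,-0.3,-4,0,0],[0,0,-0.085,-0.3,-4,0,10],[0,0,-0.085,-0.3,-4,0,30],[0,0,-0.085,-0.3,-4,0,48]]'
python3 -m handwheel '[[0,0,-0.085,-0.4,-4,0,48],[0,0,-0.085,-0.4,-4,0,48],[0,0,-0.085,-0.4,-4,0,48],[0,0,-0.085,-0.4,-4,0,48],[0,0,-0.08,-0.4,-4,0,48]]'
python3 -m handwheel '[[0,0,0,-0.4,-4,0,48],[0,0,0,-0.4,-4,0,48],[0,0,0,-0.4,-4,0,48],[0,0,0,-0.4,-4,0,48],[0,0,0,0,0,0,48]]'
```

```text
time: 3.7
tool_pos: [0.5921, 0.2944, 0.2365]
eef_rot: [180.0, 0.0, 166.1]
force: [0.3, 0.1, -0.5]
gripper_width: 0.0006
time: 4.2
tool_pos: [0.5762, 0.093, 0.2348]
eef_rot: [-179.9, -0.1, 141.6]
force: [-0.2, -0.0, 0.3]
gripper_width: 0.0199
time: 4.7
tool_pos: [0.5561, -0.107, 0.2349]
eef_rot: [-179.9, -0.1, 117.5]
force: [1.7, 0.6, 0.7]
gripper_width: 0.0446
time: 5.2
tool_pos: [0.5397, -0.2691, 0.2343]
eef_rot: [-179.9, -0.1, 117.5]
force: [0.7, -0.4, 0.4]
gripper_width: 0.0444
```

```bash
python3 -m handwheel '[[0,0,0.003,0,-1.8,-4,48],[0,0,0,0,0,-4,48],[0,0,0,0,0,-2,48],[0,0,0,0,0,0,48],[0,0,0,0,0,0,48]]'
python3 - <<'E'
from h import *
cap('scene','s2');cap('top','t2'); print(manip.get_state()['tool_pos'],manip.get_state()['force'])
a=cv2.imread('pics/s2.png')[110:270,150:310];b=cv2.imread('pics/t2.png')[140:300,280:440]
cv2.imwrite('pics/st2.png',cv2.resize(np.hstack([a,b]),None,fx=2.5,fy=2.5,interpolation=cv2.INTER_CUBIC))
E
```

```text
time: 5.7
tool_pos: [0.5409, -0.2831, 0.1366]
eef_rot: [-180.0, -0.0, 117.9]
force: [0.3, -0.0, 0.5]
gripper_width: 0.0443
[ 0.54152953 -0.28349692  0.1381183 ] [ 0.79408953 -0.12062639  0.4305967 ]
```

View pics/st2.png

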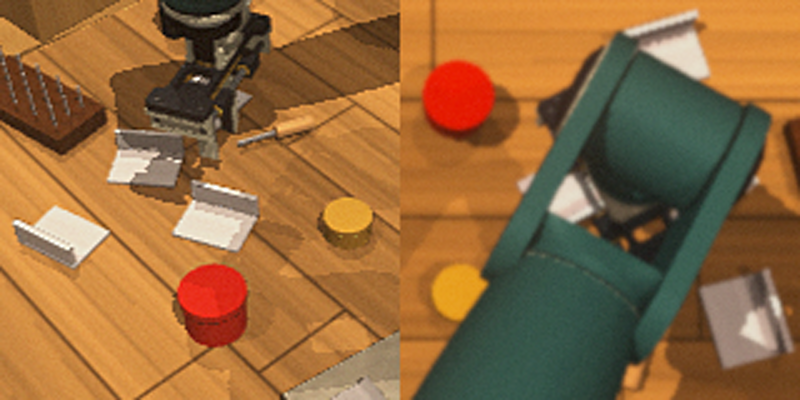

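```bash
python3 -m handwheel '[[0,0,0,-0.1,-0.35,-4,48],[0,0,0,0,0,-3.5,48],[0,0,0,0,0,0,48],[0,0,0,0,0,0,48]]'
python3 - <<'E'
from h import *
p,d,K,T=cap('scene','s3'); print(manip.get_state()['tool_pos'],manip.get_state()['force'])
a=cv2.imread('pics/s3.png')
for P in((.540,-.287,.035),(.5678-.035*.885-.045*.465+.0,-.2725,.035)): print(proj(P,K,T))
cv2.imwrite('pics/st3.png',cv2.resize(a[130:230,180:310],None,fx=6,fy=6,interpolation=cv2.INTER_CUBIC))
E
```

```text
time: 6.2
tool_pos: [0.5405, -0.2871, 0.0633]
eef_rot: [180.0, 0.0, 117.9]
force: [0.3, 0.9, 1.3]
gripper_width: 0.0444
[ 0.540968   -0.28741738  0.06426037] [0.08379772 0.34356939 0.92715411]
[238.61904275 184.67446438]
[247.44999367 183.43739281]
```

View pics/st3.png

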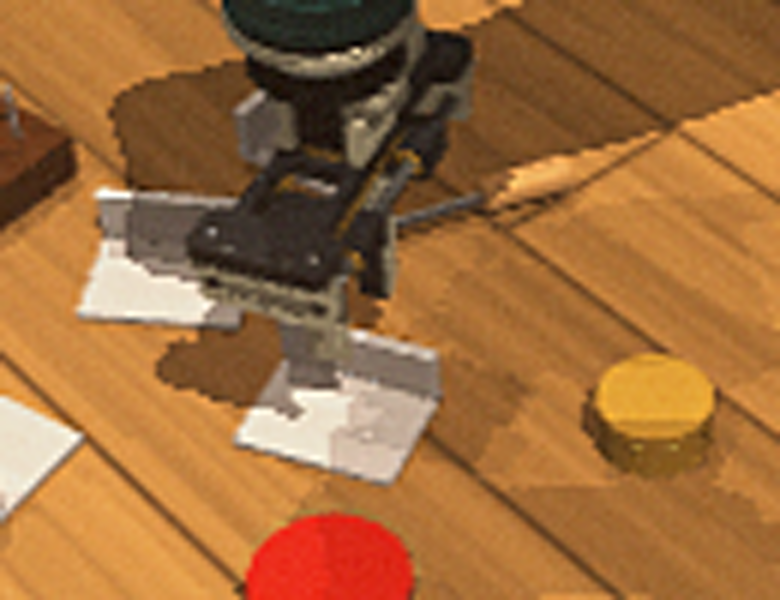

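Run:
```python
from h import *
c=manip.get_calibration('scene');K=np.array(c['camera_matrix']);T=np.array(c['world_to_cam'])
x=np.array([.885,.465,0]);y=np.array([-.465,.885,0]);t=np.array([.541,-.2872,.0420])
for dx in(.022,.04):
  for dy in(-.0075,.0075): print(dx,dy,(proj(t+dx*x+dy*y,K,T)-[180,130])*6)
o=np.array([.5678,-.2725,0])
for a,b,z in((.035,.045,.004),(.035,-.045,.004),(-.031,.045,.035),(-.031,-.045,.035)): print('sh',(proj(o+a*x+b*y+[0,0,z],K,T)-[180,130])*6)
```

```text
0.022 -0.0075 [318.39346143 343.69653191]
0.022 0.0075 [344.86395418 350.65001615]
0.04 -0.0075 [303.84055233 366.99736031]
0.04 0.0075 [330.51845761 374.08503122]
sh [384.09182562 477.37063139]
sh [225.88075835 433.79954117]
sh [430.28459178 349.00931581]
sh [273.59917803 308.25978203]
```

The finger matches its predicted position, and the shield's corners match to about 1 px. Lowering and gripping.

```bash
python3 -m handwheel '[[0,0,0,0,0,-2,48],[0,0,0,0,0,-1.2,48],[0,0,0,0,0,0,48],[0,0,0,0,0,0,20],[0,0,0,0,0,0,0]]' 50
python3 -m handwheel '[[0,0,0,0,0,0,0],[0,0,0,0,0,0,0],[0,0,0,0,0,0,0],[0,0,0,0,0,0,0]]' 50
```

```text
time: 6.75
tool_pos: [0.5405, -0.2873, 0.0309]
eef_rot: [180.0, 0.1, 117.8]
force: [-0.1, -0.2, -0.1]
gripper_width: 0.0331
time: 7.15
tool_pos: [0.5401, -0.287, 0.0299]
eef_rot: [180.0, 0.0, 117.8]
force: [0.5, 0.9, 1.6]
gripper_width: 0.0074
```

```bash
python3 -m handwheel '[[0,0,0,0,0,1,0],[0,0,0,0,0,3,0],[0,0,0,0,0,4,0],[0,0,0,0,0,4,0],[0,0,0,0,0,2,0]]'
python3 -m handwheel '[[0,0,-0.08,0,4,0,0],[0,0,-0.08,0,4,0,0],[0,0,-0.08,0,4,0,0],[0,0,-0.08,0,4,0,0],[0,0,-0.08,0,4,0,0]]'
python3 -m handwheel '[[0,0,-0.08,0,4,0,0],[0,0,-0.08,0,4,0,0],[0,0,-0.08,0,4,0,0],[0,0,0,-0.5,4,0,0],[0,0,0,0,3.6,0,0]]'
python3 -m handwheel '[[0,0,0,0,0,0,0],[0,0,0,0,0,0,0]]'
python3 - <<'E'
from h import *
p,d,K,T=cap('scene','s4'); cap('top','t4');print(manip.get_state()['tool_pos'],manip.get_state()['force'])
a=cv2.imread('pics/s4.png')[190:350,240:400];b=cv2.imread('pics/t4.png')[120:280,140:300]
cv2.imwrite('pics/st4.png',cv2.resize(np.hstack([a,b]),None,fx=2.5,fy=2.5,interpolation=cv2.INTER_CUBIC))
E
```

```text
time: 7.65
tool_pos: [0.5406, -0.2874, 0.1743]
eef_rot: [179.9, 0.2, 117.8]
force: [1.0, -0.3, -0.9]
gripper_width: 0.0073
time: 8.15
tool_pos: [0.5396, -0.0855, 0.1704]
eef_rot: [180.0, 0.0, 94.7]
force: [1.2, -0.5, -1.7]
gripper_width: 0.0075
time: 8.65
tool_pos: [0.5343, 0.1108, 0.1704]
eef_rot: [180.0, -0.0, 81.2]
force: [1.1, -0.1, -0.8]
gripper_width: 0.0079
time: 8.85
tool_pos: [0.5348, 0.1094, 0.17]
eef_rot: [180.0, 0.0, 81.3]
force: [-0.4, -0.0, -1.9]
gripper_width: 0.0077
[0.53500954 0.10828001 0.16986733] [-0.25568035  0.55599794 -1.53429672]
```

View pics/st4.png

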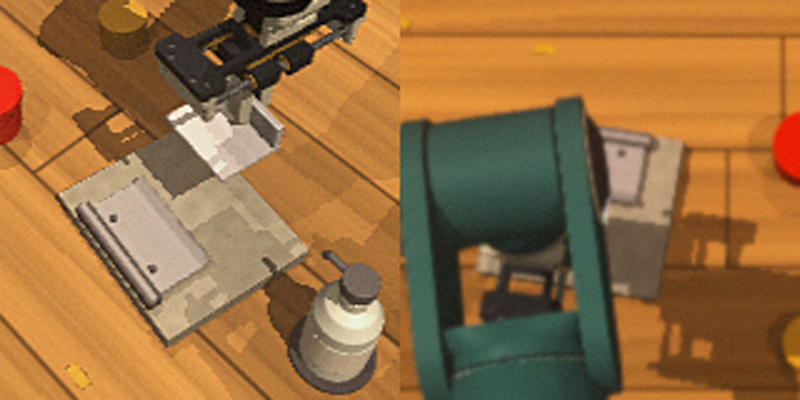

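```bash
python3 -m handwheel '[[0,0,0,0,0,-4,0],[0,0,0,0,0,-4,0],[0,0,0,0,0,-2.7,0],[0,0,0,0,0,0,0],[0,0,0,0,0,0,0]]'
python3 - <<'E'
from h import *
p,d,K,T=cap('scene','s5'); s=manip.get_state();print(s['tool_pos'],s['eef_rot'],s['force'])
cv2.imwrite('pics/st5.png',cv2.resize(cv2.imread('pics/s5.png')[210:340,250:390],None,fx=5.6,fy=4.6*1,interpolation=cv2.INTER_CUBIC))
psi=np.radians(s['eef_rot'][2]-90); x=np.array([np.cos(psi),np.sin(psi),0]);y=np.array([-x[1],x[0],0])
t=s['tool_pos'].copy(); t[2]-=.0305; o=t+.031*x
for a,b,z in((.035,.045,.0),(.035,-.045,.0),(-.031,.045,.035),(-.031,-.045,.035)): print('sh',((proj(o+a*x+b*y+[0,0,z],K,T)+.5-[250,210])*[5.6,4.6]).round(0))
bx=np.array([np.cos(-.1566),np.sin(-.1566),0]);by=np.array([-bx[1],bx[0],0]);bo=np.array([.6056,.0988,0])
for a,b,z in((-.09,.1,.02),(-.09,-.1,.02),(.09,.1,.02),(.09,-.1,.02),(.08,.065,.037),(.08,-.065,.037)): print('bd',((proj(bo+a*bx+b*by+[0,0,z],K,T)+.5-[250,210])*[5.6,4.6]).round(0))
e=o+.035*x-bo; print('edge board xy',e@bx,e@by)
E
```

```text
time: 9.45
tool_pos: [0.5353, 0.1082, 0.0636]
eef_rot: [-180.0, 0.0, 81.1]
force: [0.1, -0.9, -0.3]
gripper_width: 0.0076
[0.5358566  0.10850089 0.06447963] [ 1.79904347e+02 -2.71245032e-02  8.11256568e+01] [ 0.24616085  0.49970303 -1.63003461]
sh [413. 351.]
sh [296. 237.]
sh [535. 260.]
sh [412. 150.]
bd [635. 364.]
bd [370. 126.]
bd [315. 532.]
bd [ 68. 261.]
bd [288. 455.]
bd [125. 279.]
edge board xy -0.004403023874270376 -0.0011819536251684065
```

View pics/st5.png

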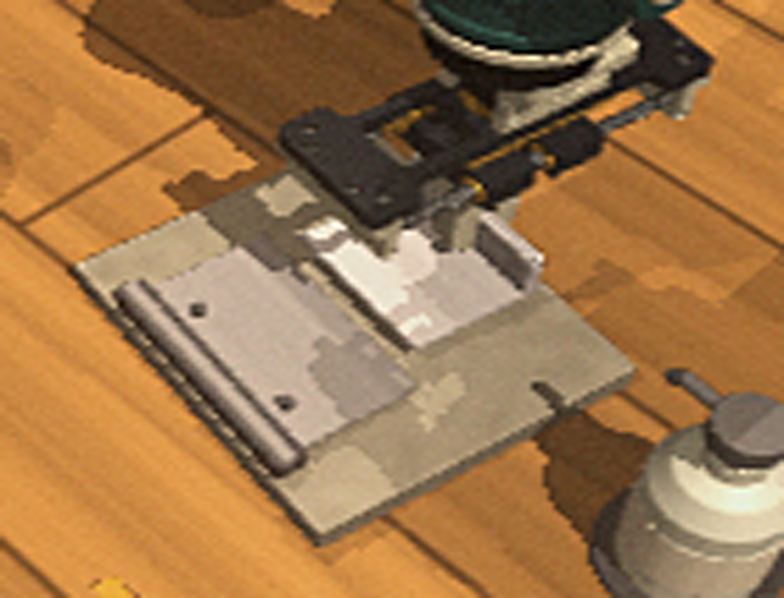

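The projections match: foot corner near (413,352), board corner near (635,370). The edge is at board x −4 mm, y −1 mm, and square. Next I'll touch down on the bare half to find the height.

```bash
python3 -m handwheel '[[0,0,0,0,0,-0.6,0],[0,0,0,0,0,-0.5,0],[0,0,0,0,0,0,0],[0,0,0,0,0,0,0]]'
python3 -m handwheel '[[0,0,0,0,0,-0.15,0],[0,0,0,0,0,0,0],[0,0,0,0,0,0,0]]'
python3 -m handwheel '[[0,0,0,0,0,-0.1,0],[0,0,0,0,0,0,0],[0,0,0,0,0,0,0]]'
```

```text
time: 9.9
tool_pos: [0.535, 0.109, 0.0518]
eef_rot: [180.0, -0.0, 81.2]
force: [-1.5, 0.7, -1.1]
gripper_width: 0.0076
time: 10.2
tool_pos: [0.535, 0.109, 0.0502]
eef_rot: [180.0, -0.0, 81.2]
force: [0.2, 0.5, -1.5]
gripper_width: 0.0075
time: 10.5
tool_pos: [0.5351, 0.109, 0.0499]
eef_rot: [180.0, -0.0, 81.2]
force: [-3.3, -1.0, 8.0]
gripper_width: 0.0079
```

Contact at TCP z ≈ 0.050. I'll raise 1.5 mm and slide in along the board's x axis.

```bash
python3 -m handwheel '[[0,0,0,0,0,0.2,0],[0,0,0,0,0,0,0],[0,0,0,0.5,-0.08,0,0],[0,0,0,0.5,-0.08,0,0],[0,0,0,0,0,0,0]]'
python3 -m handwheel '[[0,0,0,0.5,-0.08,0,0],[0,0,0,0.5,-0.08,0,0],[0,0,0,0.3,-0.05,0,0],[0,0,0,0,0,0,0],[0,0,0,0,0,0,0]]'
python3 - <<'E'
from h import *
p,d,K,T=cap('scene','s6'); s=manip.get_state();print(s['tool_pos'],s['eef_rot'],s['force'])
cv2.imwrite('pics/st6.png',cv2.resize(cv2.imread('pics/s6.png')[220:330,250:370],None,fx=6,fy=5.4,interpolation=cv2.INTER_CUBIC))
E
```

```text
time: 11.0
tool_pos: [0.5456, 0.1072, 0.051]
eef_rot: [-180.0, 0.0, 81.2]
force: [-0.8, 0.3, -1.7]
gripper_width: 0.0073
time: 11.5
tool_pos: [0.558, 0.1053, 0.051]
eef_rot: [-180.0, 0.0, 81.2]
force: [0.4, -0.1, -1.5]
gripper_width: 0.0078
[0.55792131 0.10529169 0.0510968 ] [-1.79989284e+02  1.96743152e-03  8.11750151e+01] [-0.20642863 -0.59388265 -1.45956166]
```

View pics/st6.png

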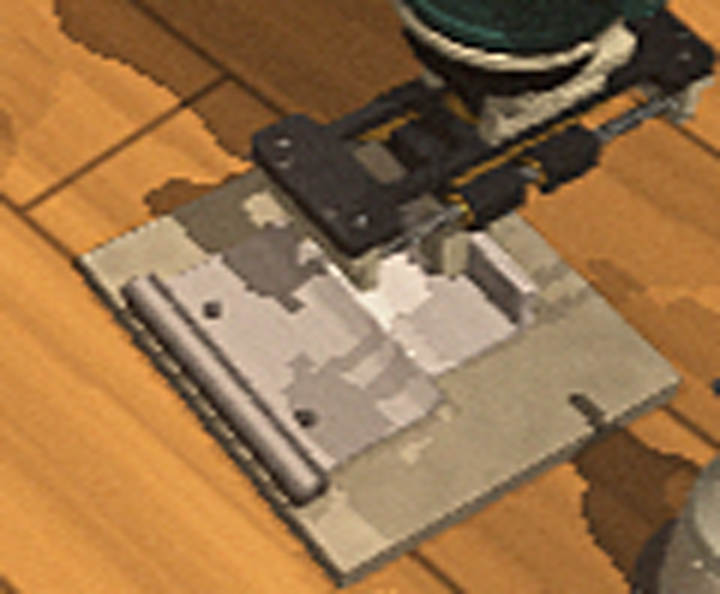

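The foot's front edge has passed under the lip near crop (400,350), with no contact force and the leaf level. Sliding on a further 20 mm.

```bash
python3 -m handwheel '[[0,0,0,0.5,-0.08,0,0],[0,0,0,0.5,-0.08,0,0],[0,0,0,0,0,0,0]]'
python3 -m handwheel '[[0,0,0,0.5,-0.08,0,0],[0,0,0,0.5,-0.08,0,0],[0,0,0,0.1,0,0,0],[0,0,0,0,0,0,0],[0,0,0,0,0,0,0]]'
python3 -m handwheel '[[0,0,0,0,0,-0.15,0],[0,0,0,0,0,-0.1,0],[0,0,0,0,0,0,0],[0,0,0,0,0,0,0]]'
```

```text
time: 11.85
tool_pos: [0.5686, 0.1036, 0.0512]
eef_rot: [180.0, -0.0, 81.2]
force: [-0.5, 0.1, -1.8]
gripper_width: 0.0078
time: 12.35
tool_pos: [0.5789, 0.1021, 0.0511]
eef_rot: [-180.0, -0.0, 81.2]
force: [-1.2, 0.7, -2.1]
gripper_width: 0.0076
time: 12.75
tool_pos: [0.5791, 0.1021, 0.0499]
eef_rot: [180.0, -0.0, 81.2]
force: [-7.7, -0.7, 12.5]
gripper_width: 0.0078
```

```bash
python3 -m handwheel '[[0,0,0,0,0,-0.04,0],[0,0,0,0,0,0,0],[0,0,0,0,0,0,0],[0,0,0,0,0,0,0]]'
python3 - <<'E'
from h import *
np.set_printoptions(precision=4,suppress=True)
p,d,K,T=cap('scene','s7'); p2,d2,K2,T2=cap('top','t7'); s=manip.get_state();print(s['tool_pos'],s['eef_rot'],s['force'],s['torque'],s['gripper_width'])
bx=np.array([np.cos(-.1566),np.sin(-.1566),0]);by=np.array([-bx[1],bx[0],0]);bo=np.array([.6056,.0988,0])
psi=np.radians(s['eef_rot'][2]-90); x=np.array([np.cos(psi),np.sin(psi),0])
e=s['tool_pos']+.066*x-bo; print('edge',e@bx,e@by)
def hgt(d,K,T,u,v):
    return np.median([deproj(a,b,d[b,a],K,T)[2] for a in range(int(u)-1,int(u)+2) for b in range(int(v)-1,int(v)+2)])
d0=np.load('pics/scene0.npz')['d']
for a,b in((.025,.05),(.025,.03),(.025,0),(.03,-.03),(.03,-.05),(.06,.03),(.06,-.03)):
    q=proj(bo+a*bx+b*by+[0,0,.031],K,T); print('leaf',a,b,q.round(),hgt(d,K,T,*q),'before',hgt(d0,K,T,*q))
print('foot top z',[ (round(a,3),round(float(hgt(d,K,T,*proj(bo+a*bx+b*by+[0,0,.024],K,T))),4)) for a,b in((0,.04),(-.01,.035),(0,.02),(-.01,.02))])
a=cv2.imread('pics/s7.png')[220:330,250:370]
cv2.imwrite('pics/st7.png',cv2.resize(a,None,fx=6,fy=5.4,interpolation=cv2.INTER_CUBIC))
cv2.imwrite('pics/full7.png',np.hstack([cv2.imread('pics/s7.png')[:,:400],cv2.imread('pics/t7.png')[:,160:]]))
E
```

```text
time: 13.15
tool_pos: [0.579, 0.1022, 0.0499]
eef_rot: [180.0, -0.0, 81.2]
force: [-9.9, -1.1, 17.6]
gripper_width: 0.0074
[0.579  0.1021 0.0498] [179.9761  -0.0056  81.1817] [-9.7844 -1.08   16.7665] [-0.3539  1.7958  0.0044] 0.007738037369125099
edge 0.039244575936149585 -0.0006625635438461249
leaf 0.025 0.05 [315. 294.] 0.02878480786753141 before 0.03052582539215782
leaf 0.025 0.03 [310. 288.] 0.028913317801397803 before 0.02982143963904275
leaf 0.025 0 [304. 279.] 0.02894307986606469 before 0.02999675722602709
leaf 0.03 -0.03 [295. 272.] 0.02985188022042072 before 0.03000961191268131
leaf 0.03 -0.05 [291. 267.] 0.030373925392053077 before 0.03126510529459184
leaf 0.06 0.03 [299. 295.] 0.03032566939630014 before 0.028667861735248632
leaf 0.06 -0.03 [286. 278.] 0.03102937802567426 before 0.030496919425219517
foot top z [(0, 0.0229), (-0.01, 0.0242), (0, 0.0247), (-0.01, 0.0231)]
```

View pics/st7.png

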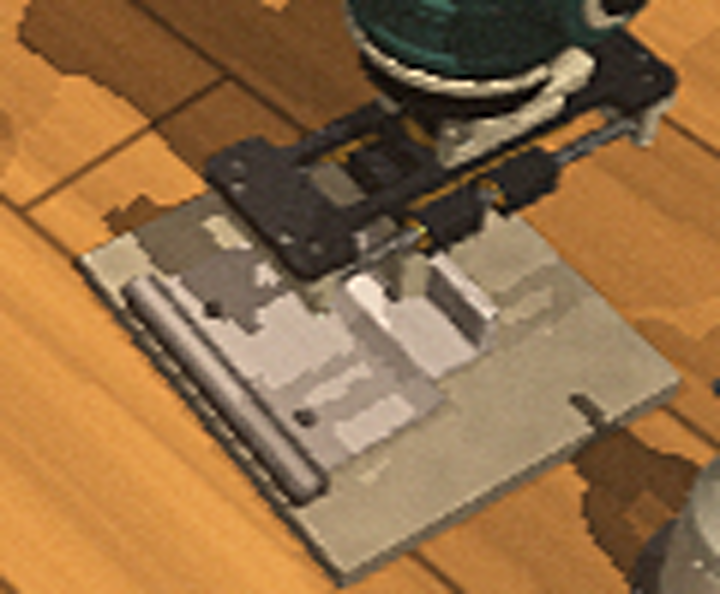

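View pics/full7.png

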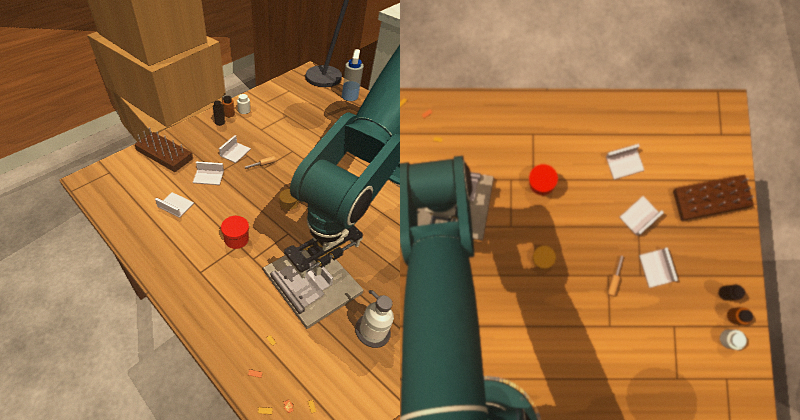

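The edge measures 21 mm under the leaf, which is level. The foot top is at 0.024, so the foot is flat. The down force is about 17 N. The tin, tub and graver are at their starting pixels and the cap is up. Handing in.

```bash
python3 -c "
from workcell import manip
print(manip.hand_in()); s=manip.get_state(); print(s['time'],s['tool_pos'],s['force'],s['gripper_width'])"
```

```text
the job is handed in; nothing more can be done
None
the job is handed in; nothing more can be done
```

I did the whole job and handed it in at about 13 s. The shield is tucked under the leaf and still gripped and pressed down. `hand_in` gives no verdict, so I can't confirm the judged result.

- **Cap:** I pressed the cap to its stop with the closed fingers. The force rose from 6.5 to 15 N at about 8 mm of travel. The later picture shows it back up.
- **Shield:** I took the leftmost of the four look-alikes by its flange and touched it down on the bare half of the board to find the height. I then raised it about 1 mm, slid it in under the leaf and pressed down.

My last checks before handing in:

| Check | Result |
|---|---|
| Shield edge in the board frame | x ≈ 39 mm (21 mm under the leaf), y ≈ −1 mm |
| Squareness to the board | about 0.2° |
| Tool tilt | below 0.1° |
| Top of foot | z ≈ 23–25 mm, so flat on the board |
| Leaf height | within about 2 mm of the start picture, so not lifted |
| Downward push | about 17 N |
| Grip | set to 50 N, jaws at 7.7 mm on the 8 mm flange |
| Tin, tub and graver | at their starting pixels |

- **Sideways force:** pressing down also gave a steady sideways force of about 10 N. I put this down to the arm flexing against board friction. The tool did not move.
- **Edge position:** I worked it out from the tool pose and my measured board pose, because the edge is hidden under the leaf.

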